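# Add a tier to the sample rack and transfer the heated samples in order

### The job

The bottom tier of the stacking sample rack is full, so first set the empty upper tier on it, with its four corner posts fully home in the corner sockets, and let it go. Then move the three samples (jar, bottle, tube) from the dry-block heater into the new tier, one to a compartment and standing on its floor, in the same order as they stood in the heater: the one nearest the robot again nearest the robot, the middle one in the middle, the farthest one farthest. Samples are never tipped over, and at the end everything stands upright, at rest and let go.

Things in the scene. Friction and masses are not known exactly. Their poses are not given: they have to be found in the camera images.
- heater: White dry-block heater, fixed, 112 mm wide, 285 mm long, rim 75 mm high, grey control panel at its end nearer the robot. Origin: on the bench under the middle of its row of three blocks; +x runs along the row, away from the robot. The blocks stand at x = -64, 0, +64 mm (near, middle, far), in an order that differs from start to start.
- jar_block: Aluminium block, 60 x 60 x 45 mm, fixed in the heater, holding the jar at the start. Its well is 47 mm wide, open at the top, 25 mm deep. Origin: centre of its underside, 35 mm above the bench; axes as the heater's.
- bottle_block: As jar_block, but holding the bottle; well 43 mm wide, 25 mm deep.
- tube_block: As jar_block, but holding the tube; well 33 mm wide, 25 mm deep.
- jar: White plastic, grey cap, standing upright. Origin: centre of its underside, z up. The wide one: a plain cylinder 42 mm across and 80 mm high including its lid. About 0.1 kg. It starts with its foot on the floor of its well, 25 mm below the top of its block.
- bottle: White plastic, grey cap, standing upright. Origin: centre of its underside, z up. The shouldered one: body 38 mm across and straight up to 70 mm, then a sloping shoulder and a cap 25 mm across from 77 to 92 mm, its top. About 0.1 kg. It starts 25 mm deep in its well.
- tube: White plastic, grey cap, standing upright. Origin: centre of its underside, z up. The slim tall one: a plain flat-bottomed cylinder 28 mm across and 94 mm high including its cap. About 0.06 kg. It starts 25 mm deep in its well.
- upper_tier: Loose empty aluminium tier, 0.45 kg, on 4 steel posts (11 mm thick, 70 long, last 8 tapered) at x +-106.5, y +-20.5. Tray 236 (x) by 64 mm (y): plain upright sides 70 to 100 above the feet, gripped across y at mid-length; 3 compartments at x -64, 0, 64, inside 61 by 58, floor at 74, 26 mm walls. Origin: centre between the feet, underside. It fits either way round.
- bottom_tier: Fixed bottom tier, same tray, full of clear jars (tops 78 mm above the bench). Corner sockets open upward, 18 (x) by 17 mm inside, at x +-106.5, y +-20.5, floor 16 and rim 42 above the bench. Origin: on the bench under its middle; +x along the row, away from the robot. Upper tier when home: feet 16, compartment floors 90, rim 116 mm above the bench.
There are look-alikes about, which are no part of the job. What is shaped like the jar but purple or yellow is not meant.

How it is judged:
On the way:
1. the empty upper tier is home on the bottom tier and let go, while all three samples are still in their heater blocks (horizontal distance between upper_tier and bottom_tier below 0.008 m and z of upper_tier in the frame of bottom_tier between 0.01 and 0.022 m and angle between the x axis of upper_tier and the x axis of bottom_tier, either way round below 0.06 rad and angle between upper_tier's own z axis and vertical below 0.04 rad and linear speed of upper_tier below 0.02 m/s and contact force between the fingers and upper_tier below 0.3 N and horizontal distance between jar and jar_block below 0.012 m and z of jar in the frame of jar_block below 0.035 m and horizontal distance between bottle and bottle_block below 0.012 m and z of bottle in the frame of bottle_block below 0.035 m and horizontal distance between tube and tube_block below 0.012 m and z of tube in the frame of tube_block below 0.035 m), for 0.2 s.
At the end, for the whole second after the job is handed in: Upper tier home: feet within 6 mm of the socket floors, centred within 8 mm, aligned and level. Each sample stands upright on the floor of the compartment (near, middle, far) matching its block's place in the heater, within 20 mm of its middle; tilt under 0.12 rad. All at rest (under 0.02 m/s) (horizontal distance between upper_tier and bottom_tier below 0.008 m and z of upper_tier in the frame of bottom_tier between 0.01 and 0.022 m and angle between the x axis of upper_tier and the x axis of bottom_tier, either way round below 0.06 rad and angle between upper_tier's own z axis and vertical below 0.04 rad and linear speed of each of upper_tier, jar, bottle, tube below 0.02 m/s and ((x of jar_block in the frame of heater between -0.084 and -0.044 m and x of jar in the frame of bottom_tier between -0.084 and -0.044 m) or (x of jar_block in the frame of heater between -0.02 and 0.02 m and x of jar in the frame of bottom_tier between -0.02 and 0.02 m) or (x of jar_block in the frame of heater between 0.044 and 0.084 m and x of jar in the frame of bottom_tier between 0.044 and 0.084 m)) and y of jar in the frame of bottom_tier between -0.02 and 0.02 m and z of jar in the frame of bottom_tier between 0.08 and 0.1 m and angle between each of jar, bottle, tube's own z axis and vertical below 0.12 rad and ((x of bottle_block in the frame of heater between -0.084 and -0.044 m and x of bottle in the frame of bottom_tier between -0.084 and -0.044 m) or (x of bottle_block in the frame of heater between -0.02 and 0.02 m and x of bottle in the frame of bottom_tier between -0.02 and 0.02 m) or (x of bottle_block in the frame of heater between 0.044 and 0.084 m and x of bottle in the frame of bottom_tier between 0.044 and 0.084 m)) and y of bottle in the frame of bottom_tier between -0.02 and 0.02 m and z of bottle in the frame of bottom_tier between 0.08 and 0.1 m and ((x of tube_block in the frame of heater between -0.084 and -0.044 m and x of tube in the frame of bottom_tier between -0.084 and -0.044 m) or (x of tube_block in the frame of heater between -0.02 and 0.02 m and x of tube in the frame of bottom_tier between -0.02 and 0.02 m) or (x of tube_block in the frame of heater between 0.044 and 0.084 m and x of tube in the frame of bottom_tier between 0.044 and 0.084 m)) and y of tube in the frame of bottom_tier between -0.02 and 0.02 m and z of tube in the frame of bottom_tier between 0.08 and 0.1 m); the robot touches nothing.
It fails at once if a sample is tipped by more than 0.7 rad (angle between any of jar, bottle, tube's own z axis and vertical above 0.7 rad).
It also fails if it takes over 122 s, if anything falls off the work surface, if the arm or the gripper's body presses on something with over 40 N, if the wrist force passes 120 N, or if a joint passes its speed limit or range.

### The arm

A 6-joint arm with a two-finger parallel gripper is mounted at the origin on the work surface. World frame = base frame: x ahead of the robot, y to its left, z up, the work surface at z = 0. Lengths are in m, angles in rad, forces in N, time in s.
With the tool pointing down it reaches from about 0.225 to 0.875 m from the base axis. Payload 3.4 kg.
Tool frame: the origin (TCP) lies midway between the tips of the shut fingers; the grasp point (between the pads) lies 19 mm behind it; x points along the fingers, y is the direction in which the jaws open and shut, and the axes are right-handed (so a half turn about x gives the same grasp; the last joint's range is limited). The gripper opens to 85 mm and grips with 20 to 120 N. Pads are 22 mm wide; open, the fingers measure 114 mm over their backs; the gripper's body (76 mm by 85 mm) begins 54 mm behind the grasp point. The pads swing forward as they close: fully open they stand 13 mm farther back than shut.
Start: joints at [-1.232, 0.276, 1.505, -0, 1.361, -0.121], TCP at [0.255, -0.515, 0.231] pointing down, gripper open.
Joint ranges: [-2.89, 2.89], [-0.75, 2.08], [0.22, 2.7], [-1.18, 4.32], [0.11, 2.71], [-2.7, 2.7]. Speed limits (rad/s): [2.57, 2.57, 3.14, 3.14, 3.14, 3.14].

### API

Orientations are given as a unit quaternion [w, x, y, z].
In Python, from rig import manip, get_image, get_calibration, ticket gives the robot as it stands. The module is installed in compiled form; this text tells all that it offers.
- The arm moves only by the tool arm_command, never from a script. Its argument "series" is text: rows parted by semicolons, each of 7 numbers parted by spaces: the shift along the tool's x, y, z in units of 0.1 m (1.0 is 0.1 m), then the turn, a rotation vector about the tool's x, y, z in units of pi rad (1.0 is pi rad), then the opening, from -1 (shut) to 1 (fully open), so that 0 is half open. In form: tx ty tz rx ry rz claw; .... A call has 1 to 12 rows; each row shifts and turns the commanded pose from where the row before left it, along the tool's axes as they then stand; what a row does not reach is not made up. A row lasts 1/12 s, in which the tool goes at most 41.7 mm and 7.16 degrees, less where a joint would pass 70% of its speed; a pose out of reach is approached as far as the arm can. A call with a number of a shift or a turn outside -1 to 1 is refused whole. A call with a gripper value outside its range is refused whole. The fingers move at their own pace and stop on an object; "squeeze" is the grip in N (left out, the last holds). Time passes only in rows, so rows that do not move let the fingers close. It gives the time, the measured TCP pose, the force and the opening at its end, in the units of the state.
- manip.get_state(): the state, without advancing time (a new reading comes with each control period).
- get_image(name): name is "side" or "top"; returns the picture (400x640x3 uint8, red, green, blue); there is no depth.
- get_calibration(name): a dict with "fx", "fy", "cx", "cy" (pixels), "D" ([k1, k2, p1, p2, k3] as OpenCV has them; the pictures are not rectified), "cam_to_world" (4x4, takes a point from camera to world coordinates). Camera axes: x right, y down, z forward; pixel columns grow to the right and rows downward; lengths in m; the calibration is good to about 2 mm. A picture is of the moment at which its call begins. get_calibration takes no time and is no camera call.
- ticket.sign_off(): hands the job in, once; it reports no verdict.
The state is a dict: "clock": time; "qpos": joint angles; "qd": joint speeds; "effort": joint torques, N m; "position": TCP position; "ee_rot": TCP orientation; "contact_force": force on the tool from outside, world axes, zero at the start; "moment": the same for the moment, N m; "width": finger opening in m.
Only numpy, scipy, OpenCV 4.12 (cv2) and the standard library are available. Lean on these libraries where they do the work, as an engineer would, in place of code of your own. Each camera call takes 0.05 s, during which the arm holds its last target. There are 200 camera calls.

## Working session

There is one attempt and no reset: what is moved stays moved. The work goes in short steps, Python scripts to look and compute and a tool call to move; the robot and the scene stay as the last step left them, time stands still between calls to the robot, and variables do not carry over. Pictures are saved under pics/ and viewed, about 12 in all and at most 16, crops included, and the job is handed in when it is done.

Besides the shell and the picture viewer there is one more tool, called after "Request:" as name(argument=value, ...), one argument or row to a line, values as JSON. arm_command: Moves the arm, as the interface text tells. Shifts and turns lie within -1 to 1; 1 stands for 0.1 m of shift or pi rad of turn. Its arguments: {"type":"object","properties":{"series":{"type":"string"},"squeeze":{"type":"number"}},"required":["series"]}

```bash
mkdir -p pics; python3 - <<'E'
from rig import manip,get_image,get_calibration
import cv2
for n in("top","side"):
    cv2.imwrite(f"pics/{n}0.png",get_image(n)[:,:,::-1]); c=get_calibration(n); print(n,c)
print(manip.get_state())
E
```

```text
top {'fx': 446.1935496730565, 'fy': 446.1935496730565, 'cx': 312.58607085800196, 'cy': 199.19619382973775, 'D': array([-0.0426334,  0.       ,  0.       ,  0.       ,  0.       ]), 'cam_to_world': array([[-7.62706673e-03, -9.92024963e-01,  1.25810577e-01,
         3.93598972e-01],
       [-9.99970907e-01,  7.58033204e-03, -8.50216489e-04,
        -3.75885667e-02],
       [-1.10249966e-04, -1.25813401e-01, -9.92053918e-01,
         1.21472406e+00],
       [ 0.00000000e+00,  0.00000000e+00,  0.00000000e+00,
         1.00000000e+00]])}
side {'fx': 368.23234966718525, 'fy': 368.23234966718525, 'cx': 324.590207036272, 'cy': 203.16579240056092, 'D': array([-0.03362559,  0.        ,  0.        ,  0.        ,  0.        ]), 'cam_to_world': array([[-0.91525203, -0.20758466,  0.34528587,  0.24115584],
       [-0.40283765,  0.45884725, -0.79194761,  0.59256438],
       [ 0.00596271, -0.86392581, -0.5035838 ,  0.45917003],
       [ 0.        ,  0.        ,  0.        ,  1.        ]])}
{'clock': 0.1, 'qpos': array([-1.23200494e+00,  2.76550720e-01,  1.50599623e+00,  1.71278723e-05,
        1.36072937e+00, -1.20992279e-01]), 'qd': array([-0.00050304, -0.0015883 , -0.00244459, -0.00034106, -0.00096365,
       -0.0007747 ]), 'effort': array([ 2.18558343e-03, -4.17698729e+01, -2.46404850e+01, -6.09523909e-05,
        5.82788882e-03, -1.85386874e-06]), 'position': array([ 0.25500495, -0.51483357,  0.23051952]), 'ee_rot': array([-0.16053631, -0.68844478, -0.16172107,  0.6885624 ]), 'contact_force': array([0.4130022 , 1.31888843, 0.24344274]), 'moment': array([0.00698429, 0.02805357, 0.0285822 ]), 'width': 0.0854355560301157}
```

View pics/top0.png

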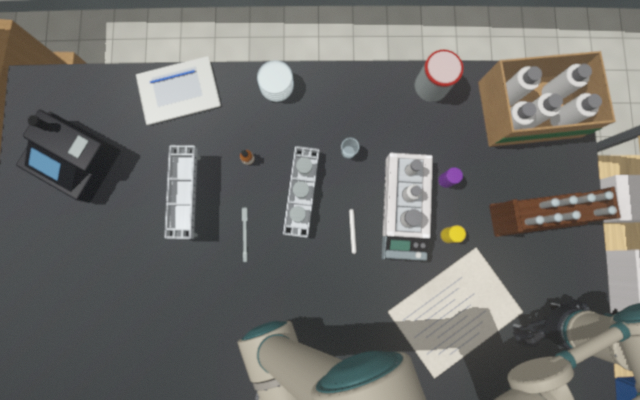

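View pics/side0.png

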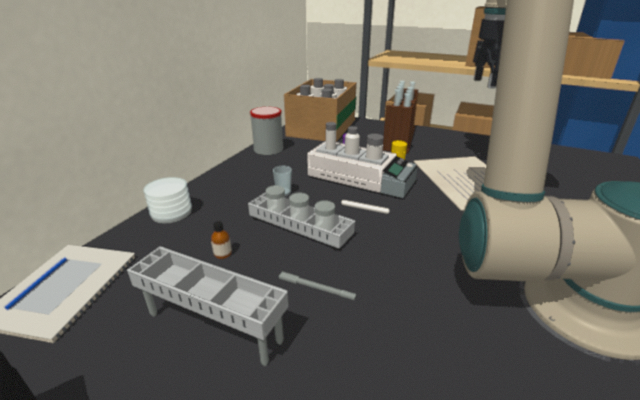

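Upper tier is at about (181,192), bottom tier (301,192) and heater (409,195), with jar near, bottle middle and tube far. I'll enlarge these.

```bash
python3 - <<'E'
import cv2,numpy as np
im=cv2.imread("pics/top0.png"); out=[]
for x0,y0 in((156,138),(278,138),(383,145)):
    c=cv2.resize(im[y0:y0+115,x0:x0+53],None,fx=5,fy=5,interpolation=cv2.INTER_CUBIC)
    for i in range(0,53):
        if (x0+i)%10==0: cv2.line(c,(5*i+2,0),(5*i+2,6),(0,255,255),1); cv2.putText(c,str(x0+i),(5*i-8,16),0,.33,(0,255,255),1)
    for i in range(0,115):
        if (y0+i)%10==0: cv2.line(c,(0,5*i+2),(6,5*i+2),(0,255,255),1); cv2.putText(c,str(y0+i),(7,5*i+6),0,.33,(0,255,255),1)
    out.append(c)
cv2.imwrite("pics/crop.png",np.hstack(out))
E
```

```text
(no output)
```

View pics/crop.png

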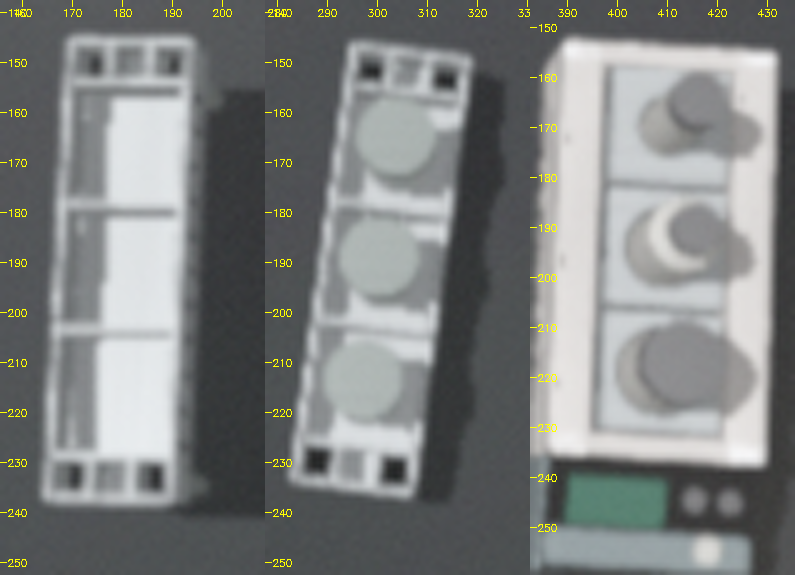

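```bash
cat > h.py <<'E'
import cv2,numpy as np
from rig import manip,get_image,get_calibration
from scipy.optimize import least_squares
def cal(n):
    c=get_calibration(n);T=np.linalg.inv(c["cam_to_world"]);return np.array([[c["fx"],0,c["cx"]],[0,c["fy"],c["cy"]],[0,0,1.]]),c["D"],T,c["cam_to_world"]
def proj(n,P):
    K,D,T,_=cal(n);return cv2.projectPoints(np.float64(P),cv2.Rodrigues(T[:3,:3])[0],T[:3,3],K,D)[0].reshape(-1,2)
def back(n,uv,z):
    K,D,_,W=cal(n);r=cv2.undistortPoints(np.float64(uv).reshape(-1,1,2),K,D).reshape(-1,2)
    d=np.c_[r,np.ones(len(r))]@W[:3,:3].T;o=W[:3,3];return o+d*((z-o[2])/d[:,2])[:,None]
def place(p,M): # p=x,y,yaw
    c,s=np.cos(p[2]),np.sin(p[2]);M=np.float64(M);return np.c_[p[0]+c*M[:,0]-s*M[:,1],p[1]+s*M[:,0]+c*M[:,1],M[:,2]]
def fit(n,M,uv,p0):
    r=least_squares(lambda p:(proj(n,place(p,M))-uv).ravel(),p0,x_scale=[.01,.01,.05]);return r.x,r.fun.reshape(-1,2)
def cr(x0,y0,L): return np.array([[x0+(a-2)/5,y0+(b-2)/5] for a,b in L])
def tray(z): return [[.118,.032,z],[.118,-.032,z],[-.118,-.032,z],[-.118,.032,z]]
def holes(z): return [[.1065,.0205,z],[.1065,-.0205,z],[-.1065,-.0205,z],[-.1065,.0205,z]]
E
python3 - <<'E'
from h import *
np.set_printoptions(precision=4,suppress=True)
u=cr(156,138,[(66,38),(194,37),(174,504),(42,502),(93,62),(172,62),(152,477),(68,476)])
b=cr(278,138,[(84,42),(208,57),(147,497),(24,480),(106,70),(179,79),(129,470),(52,461)])
for uv,z,p0 in((u,.1,[.4,.25,0]),(b,.042,[.4,0,0])):
    for lbl,M,q in(("rim",tray(z),uv[:4]),("holes",holes(z-.004),uv[4:])):
        p,r=fit("top",M,q,p0);print(lbl,p,r.round(1).tolist())
for nm,c,z in(("tube",(170,100),.149),("bottle",(167,230),.147),("jar",(156,365),.135)): print(nm,back("top",cr(383,145,[c]),z))
print(back("top",cr(383,145,[(80,66),(62,430),(190,436),(80,182),(70,307)]),.08))
print(back("top",cr(383,145,[(247,52),(237,467)]),.075))
E
```

```text
rim [ 0.5583  0.2989 -0.0166] [[0.4, 0.3], [-0.5, 0.7], [-0.5, -0.5], [0.5, -0.4]]
holes [ 0.5592  0.2989 -0.0234] [[-0.0, -0.1], [-0.0, 0.1], [-0.3, 0.0], [0.3, -0.1]]
rim [ 0.5649 -0.0075 -0.1398] [[0.6, 0.3], [-0.7, 0.4], [-0.2, -0.4], [0.3, -0.2]]
holes [ 0.5647 -0.0078 -0.135 ] [[-0.2, -0.2], [0.2, -0.1], [0.0, 0.2], [-0.0, 0.0]]
tube [[ 0.6118 -0.2927  0.149 ]]
bottle [[ 0.5481 -0.2893  0.147 ]]
jar [[ 0.4835 -0.2843  0.135 ]]
[[ 0.6442 -0.2629  0.08  ]
 [ 0.4553 -0.2477  0.08  ]
 [ 0.4517 -0.313   0.08  ]
 [ 0.5831 -0.2609  0.08  ]
 [ 0.5183 -0.2537  0.08  ]]
[[ 0.6523 -0.3519  0.075 ]
 [ 0.4359 -0.3378  0.075 ]]
```

```bash
cat >> h.py <<'E'
from scipy.spatial.transform import Rotation as R
def go(x,y,z,yaw):
    """yaw = direction of object's x axis; jaws across it. prints turn (units) then shift (units) in the tool axes after the turn"""
    s=manip.get_state();q=s["ee_rot"];A=R.from_quat([q[1],q[2],q[3],q[0]])
    best=None
    for k in(0,np.pi):
        yy=np.array([-np.sin(yaw+k),np.cos(yaw+k),0]);xx=np.array([0,0,-1.]);G=R.from_matrix(np.c_[xx,yy,np.cross(xx,yy)])
        rv=(A.inv()*G).as_rotvec()
        if best is None or np.linalg.norm(rv)<np.linalg.norm(best[0]): best=(rv,G)
    rv,G=best;d=G.inv().apply(np.array([x,y,z])-s["position"])
    print("turn",(rv/np.pi).round(4),"shift",(d*10).round(3),"t",round(s["clock"],2),"q6",s["qpos"].round(2),"tcp",s["position"].round(4),"w",round(s["width"],4))
E
python3 -c "
from h import *
go(.5588,.2989,.23,-.02)"
```

```text
turn [1.527e-01 1.000e-04 5.000e-04] shift [ 5.000e-03 -8.196e+00 -2.875e+00] t 0.1 q6 [-1.23  0.28  1.51  0.    1.36 -0.12] tcp [ 0.255  -0.5148  0.2305] w 0.0854
```

Request:
arm_command(
  series="0 0 0 0.0305 0 0 1;0 0 0 0.0305 0 0 1;0 0 0 0.0305 0 0 1;0 0 0 0.0305 0 0 1;0 0 0 0.0305 0 0 1;0 -0.3 -0.12 0 0 0 1;0 -0.34 -0.12 0 0 0 1;0 -0.34 -0.12 0 0 0 1;0 -0.34 -0.12 0 0 0 1;0 -0.34 -0.12 0 0 0 1;0 -0.34 -0.12 0 0 0 1;0 -0.34 -0.12 0 0 0 1",
  squeeze=60,
)

```text
clock: 1.1
position: [0.3437, -0.2811, 0.231]
ee_rot: [0.007, -0.707, 0.007, 0.707]
contact_force: [0.9, 0.8, 0.3]
width: 0.0857
```

Request:
arm_command(
  series="0 -0.34 -0.12 0 0 0 1;0 -0.34 -0.12 0 0 0 1;0 -0.34 -0.12 0 0 0 1;0 -0.34 -0.12 0 0 0 1;0 -0.34 -0.12 0 0 0 1;0 -0.34 -0.12 0 0 0 1;0 -0.34 -0.12 0 0 0 1;0 -0.34 -0.12 0 0 0 1;0 -0.34 -0.12 0 0 0 1;0 -0.34 -0.12 0 0 0 1;0 -0.34 -0.12 0 0 0 1;0 -0.34 -0.12 0 0 0 1",
)

```text
clock: 2.1
position: [0.4955, 0.124, 0.231]
ee_rot: [0.007, -0.707, 0.007, 0.707]
contact_force: [1.1, 0.0, -0.5]
width: 0.0853
```

```bash
python3 -c "
from h import *
go(.5588,.2989,.13,-.02)"
```

```text
turn [ 0.0004  0.0002 -0.0001] shift [ 1.01  -1.761 -0.598] t 2.1 q6 [ 0.11  0.18  1.64 -0.    1.33  1.7 ] tcp [0.4955 0.124  0.231 ] w 0.0853
```

Request:
arm_command(
  series="0 -0.34 -0.12 0 0 0 1;0 -0.34 -0.12 0 0 0 1;0 -0.34 -0.12 0 0 0 1;0 -0.34 -0.12 0 0 0 1;0 -0.3 -0.09 0 0 0 1;0 -0.1 -0.03 0 0 0 1;0.25 0 0 0 0 0 1;0.25 0 0 0 0 0 1;0.25 0 0 0 0 0 1;0.25 0 0 0 0 0 1;0 0 0 0 0 0 1;0 0 0 0 0 0 1",
)

```text
clock: 3.1
position: [0.5577, 0.296, 0.1299]
ee_rot: [0.006, -0.706, 0.008, 0.708]
contact_force: [-0.2, -0.3, 0.1]
width: 0.0853
```

```bash
python3 - <<'E'
from h import *
go(.5588,.2989,.063,-.02)
im=get_image("top")[:,:,::-1];sd=get_image("side")[:,:,::-1]
a=cv2.resize(im[130:260,130:230],None,fx=4,fy=4,interpolation=2)
b=cv2.resize(sd[190:390,80:330],None,fx=1.6,fy=2.6,interpolation=2)
cv2.imwrite("pics/p1.png",np.hstack([a,b]))
E
```

```text
turn [ 0.0002  0.0012 -0.0006] shift [ 0.669 -0.029 -0.01 ] t 3.1 q6 [ 0.38  0.43  1.53 -0.    1.19  1.97] tcp [0.5577 0.296  0.1299] w 0.0853
```

View pics/p1.png

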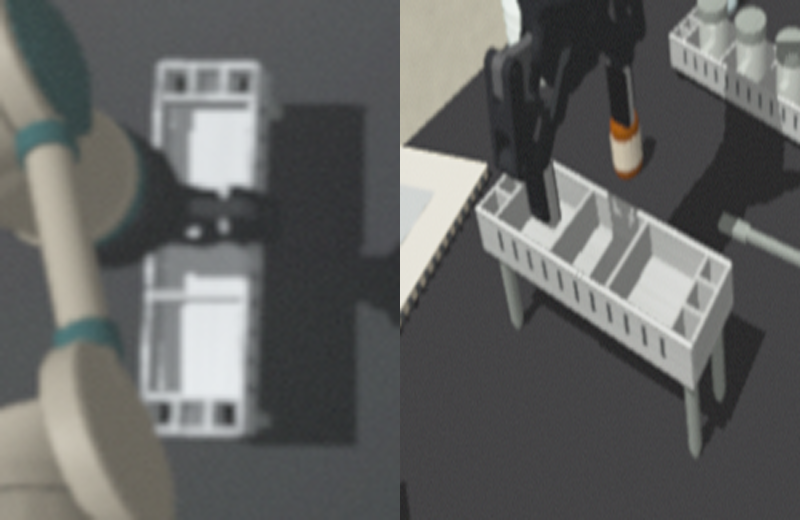

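Request:
arm_command(
  series="0.1 -0.029 -0.01 0 0 0 1;0.15 0 0 0 0 0 1;0.15 0 0 0 0 0 1;0.15 0 0 0 0 0 1;0.12 0 0 0 0 0 1;0 0 0 0 0 0 1;0 0 0 0 0 0 0.7;0 0 0 0 0 0 0.5;0 0 0 0 0 0 0.3;0 0 0 0 0 0 0;0 0 0 0 0 0 -0.3;0 0 0 0 0 0 -0.3",
  squeeze=60,
)

```text
clock: 4.2
position: [0.561, 0.2999, 0.0659]
ee_rot: [-0.007, 0.708, -0.007, -0.706]
contact_force: [0.3, -2.4, 6.6]
width: 0.0633
```

Request:
arm_command(
  series="0 0 0 0 0 0 -0.3;0 0 0 0 0 0 -0.3;0 0 0 0 0 0 -0.3;-0.03 0 0 0 0 0 -0.3;-0.06 0 0 0 0 0 -0.3;-0.1 0 0 0 0 0 -0.3;-0.15 0 0 0 0 0 -0.3;-0.15 0 0 0 0 0 -0.3;-0.15 0 0 0 0 0 -0.3;-0.15 0 0 0 0 0 -0.3;0 0 0 0 0 0 -0.3;0 0 0 0 0 0 -0.3",
)

```text
clock: 5.2
position: [0.5604, 0.3003, 0.1442]
ee_rot: [-0.007, 0.708, -0.006, -0.706]
contact_force: [0.4, -0.4, -3.7]
width: 0.0634
```

```bash
python3 -c "
from h import *
go(.566,-.0077,.19,-.137)"
```

```text
turn [ 0.0375 -0.0006  0.0004] shift [-0.458  3.043 -0.476] t 5.2 q6 [0.38 0.42 1.5  0.   1.21 1.97] tcp [0.5604 0.3003 0.1442] w 0.0634
```

Request:
arm_command(
  series="-0.12 0 0 0 0 0 -0.3;-0.17 0 0 0 0 0 -0.3;-0.17 0 0 0.0075 0 0 -0.3;0 0.1 -0.02 0.0075 0 0 -0.3;0 0.2 -0.03 0.0075 0 0 -0.3;0 0.25 -0.03 0.0075 0 0 -0.3;0 0.25 -0.04 0.0075 0 0 -0.3;0 0.25 -0.04 0 0 0 -0.3;0 0.25 -0.04 0 0 0 -0.3;0 0.25 -0.04 0 0 0 -0.3;0 0.25 -0.04 0 0 0 -0.3;0 0.25 -0.04 0 0 0 -0.3",
)

```text
clock: 6.2
position: [0.5664, 0.0906, 0.1872]
ee_rot: [0.048, -0.704, 0.049, 0.707]
contact_force: [0.2, 0.0, -3.3]
width: 0.0634
```

Request:
arm_command(
  series="0 0.25 -0.04 0 0 0 -0.3;0 0.25 -0.04 0 0 0 -0.3;0 0.2 -0.03 0 0 0 -0.3;0 0.15 -0.03 0 0 0 -0.3;0 0.08 -0.01 0 0 0 -0.3;0 0.04 0 0 0 0 -0.3;0 0 0 0 0 0 -0.3;0 0 0 0 0 0 -0.3;0 0 0 0 0 0 -0.3",
)

```text
clock: 6.95
position: [0.5692, -0.0046, 0.189]
ee_rot: [0.048, -0.705, 0.048, 0.706]
contact_force: [0.5, 0.1, -3.4]
width: 0.0636
```

```bash
python3 - <<'E'
from h import *
go(.566,-.0077,.19,-.137)
im=get_image("top")[:,:,::-1];sd=get_image("side")[:,:,::-1]
cv2.imwrite("pics/t2.png",im);cv2.imwrite("pics/s2.png",sd)
a=cv2.resize(im[130:250,265:335],None,fx=5,fy=5,interpolation=2)
b=cv2.resize(sd[130:250,230:360],None,fx=3.45,fy=5,interpolation=2)
cv2.imwrite("pics/p2.png",np.hstack([a,b]))
E
```

```text
turn [0.0002 0.0001 0.0002] shift [-0.01   0.035  0.027] t 6.95 q6 [-0.13  0.29  1.59  0.    1.26  1.58] tcp [ 0.5692 -0.0046  0.189 ] w 0.0636
```

View pics/p2.png

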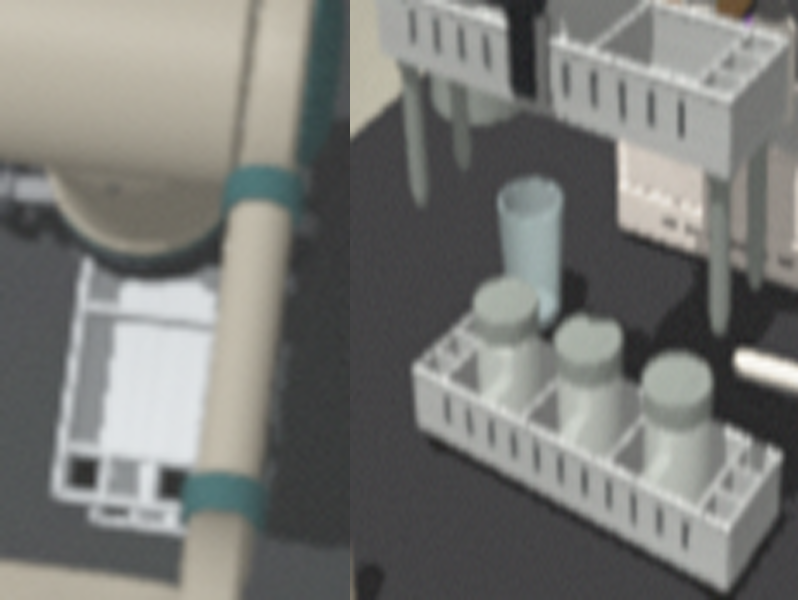

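```bash
python3 - <<'E'
import cv2
c=cv2.resize(cv2.imread("pics/s2.png")[150:250,233:365],None,fx=6,fy=6,interpolation=2)
for i in range(0,132,10): cv2.putText(c,str(233+i),(6*i+2,8),0,.33,(0,0,255),1)
cv2.imwrite("pics/p3.png",c)
E
```

```text
(no output)
```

View pics/p3.png

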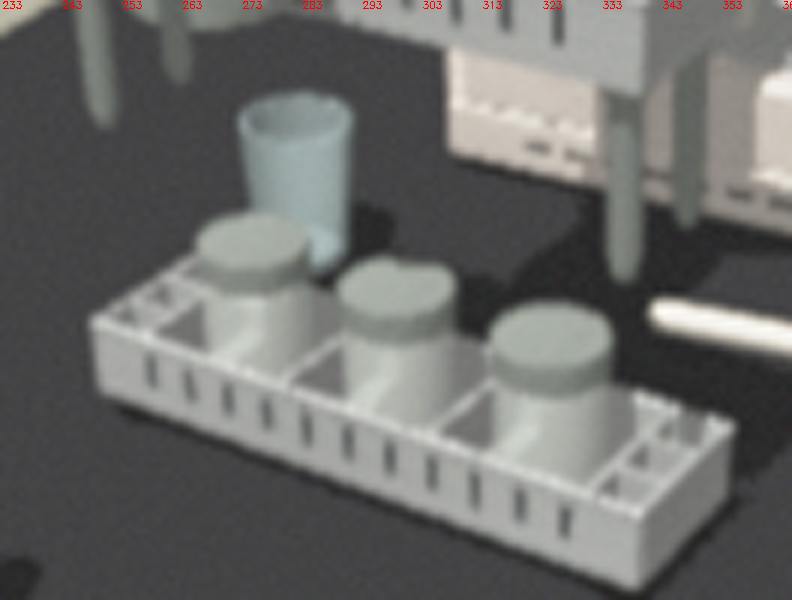

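```bash
python3 - <<'E'
from h import *
np.set_printoptions(precision=4,suppress=True)
f=lambda L:np.array([[233+a/6-.5,150+b/6-.5] for a,b in L])
M=np.array([[.118,.032,.042],[-.118,.032,.042],[-.118,-.032,.042],[.118,-.032,.042]])
print("bot",*fit("side",M,f([(92,322),(640,515),(734,427),(194,257)]),[.56,0,-.13]))
uv=f([(107,123),(625,278),(687,223),(180,79)]);H=np.array([[.1065,.0205,0],[-.1065,.0205,0],[-.1065,-.0205,0],[.1065,-.0205,0]])
def m(p): # x y yaw z pitch
    P=H.copy();P[:,2]=p[3]+p[4]*P[:,0];return (proj("side",place(p[:3],P))-uv).ravel()
r=least_squares(m,[.565,0,-.13,.12,0],x_scale=[.01,.01,.05,.01,.05]);print("up",r.x,r.fun)
r=least_squares(lambda p:m([*p,.126,0]),[.565,0,-.13]);print("up z fixed",r.x,r.fun)
# rim top view holes near end at z=.126+.1-.004
t=lambda L:np.array([[265+a/5-.5,130+b/5-.5] for a,b in L])
print(back("top",t([(85,473),(172,484),(53,495),(90,262)]),.224), place([.565,-.0077,-.137],[[-.1065,.0205,0],[-.1065,-.0205,0]]))
E
```

```text
bot [ 0.563  -0.0071 -0.1272] [[-0.4322  0.4383]
 [ 0.2842  0.199 ]
 [-0.473  -0.2968]
 [ 0.6493 -0.3288]]
up [ 0.5657 -0.0068 -0.1298  0.1229  0.0053] [-0.0826 -0.3319  0.047  -0.2768 -0.      0.2864  0.03    0.3476]
up z fixed [ 0.563  -0.0014 -0.1399] [-0.2812 -0.4252 -0.029  -0.2211  0.2263  0.2988  0.0691  0.2522]
[[ 0.464   0.0311  0.224 ]
 [ 0.4588 -0.0076  0.224 ]
 [ 0.4543  0.0453  0.224 ]
 [ 0.559   0.0289  0.224 ]] [[ 0.4623  0.0272  0.    ]
 [ 0.4567 -0.0135  0.    ]]
```

Request:
arm_command(
  series="0 0.02 0.01 0 0 0 -0.3;0 0.017 0.013 0 0 0 -0.3;0.1 0 0 0 0 0 -0.3;0.15 0 0 0 0 0 -0.3;0.15 0 0 0 0 0 -0.3;0.15 0 0 0 0 0 -0.3;0.1 0 0 0 0 0 -0.3;0.05 0 0 0 0 0 -0.3;0 0 0 0 0 0 -0.3;0 0 0 0 0 0 -0.3",
)

```text
clock: 7.88
position: [0.5669, -0.0089, 0.1193]
ee_rot: [-0.048, 0.706, -0.048, -0.705]
contact_force: [0.0, 0.3, -3.8]
width: 0.0631
```

```bash
python3 - <<'E'
from h import *
go(.566,-.0077,.12,-.137)
sd=get_image("side")[:,:,::-1]
cv2.imwrite("pics/s3.png",sd)
cv2.imwrite("pics/p4.png",cv2.resize(sd[150:250,233:365],None,fx=6,fy=6,interpolation=2))
E
```

```text
turn [-0.     -0.0001 -0.    ] shift [-0.007 -0.011  0.01 ] t 7.88 q6 [-0.14  0.35  1.69 -0.    1.1   1.57] tcp [ 0.5669 -0.0089  0.1193] w 0.0631
```

View pics/p4.png

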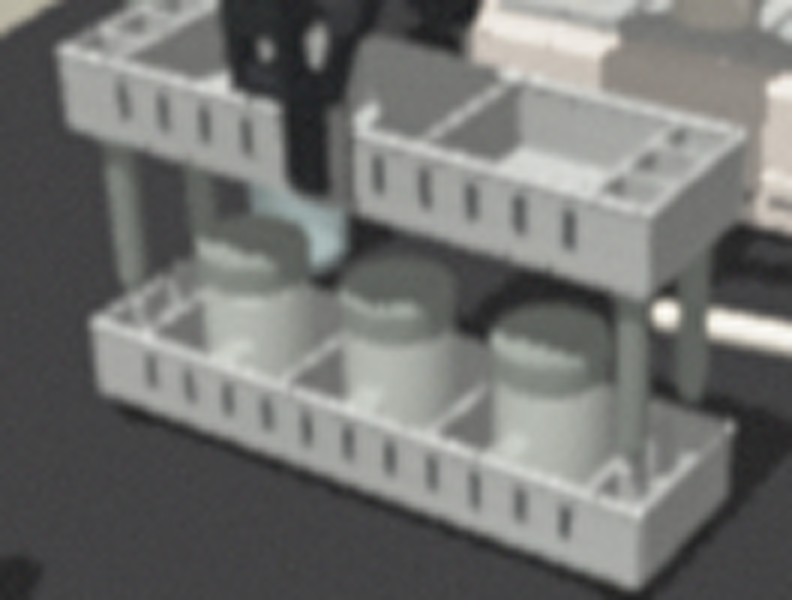

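```bash
python3 - <<'E'
from h import *
np.set_printoptions(precision=4,suppress=True)
f=lambda L:np.array([[233+a/6-.5,150+b/6-.5] for a,b in L])
H=np.array([[.118,.032,.1],[-.118,.032,.1],[-.118,-.032,.1],[.1065,.0205,0],[-.1065,.0205,0],[-.1065,-.0205,0]])
uv=f([(62,48),(655,212),(747,130),(132,306),(638,486),(691,396)])
def m(p,n=6):
    P=H.copy();P[:,2]+=p[3];return (proj("side",place(p[:3],P))-uv)[:n].ravel()
r=least_squares(m,[.565,0,-.13,.05],x_scale=[.01,.01,.05,.01]);print("up",r.x,r.fun.reshape(-1,2))
for z in(.0515,.0535,.0555):
    r=least_squares(lambda p:m([*p,z]),[.565,0,-.13]);print(z,r.x,abs(r.fun).mean())
E
```

```text
up [ 0.5594 -0.0019 -0.1241  0.0552] [[-0.8657  0.5958]
 [ 0.4036  0.7339]
 [ 1.0138  1.2486]
 [-0.3135 -1.3869]
 [-0.6422 -3.3747]
 [ 0.2659  2.0356]]
0.0515 [ 0.5621 -0.0073 -0.1166] 1.022457731160986
0.0535 [ 0.5606 -0.0044 -0.1206] 1.0501295589926845
0.0555 [ 0.5592 -0.0014 -0.1247] 1.0774596744319684
```

Request:
arm_command(
  series="0.05 0 0 0 0 0 -0.3;0.05 0 0 0 0 0 -0.3;0.05 0 0 0 0 0 -0.3;0.05 0 0 0 0 0 -0.3;0 0 0 0 0 0 -0.3;0 0 0 0 0 0 -0.3",
)

```text
clock: 8.43
position: [0.5663, -0.0088, 0.0988]
ee_rot: [0.048, -0.705, 0.048, 0.706]
contact_force: [-0.3, -0.3, -3.7]
width: 0.0637
```

Request:
arm_command(
  series="0.04 0 0 0 0 0 -0.3;0.04 0 0 0 0 0 -0.3;0.03 0 0 0 0 0 -0.3;0.03 0 0 0 0 0 -0.3;0 0 0 0 0 0 -0.3;0 0 0 0 0 0 -0.3",
)

```text
clock: 8.93
position: [0.5665, -0.0089, 0.085]
ee_rot: [0.048, -0.705, 0.048, 0.706]
contact_force: [-1.0, -0.5, -3.3]
width: 0.0633
```

Request:
arm_command(
  series="0.02 0 0 0 0 0 -0.3;0.02 0 0 0 0 0 -0.3;0.01 0 0 0 0 0 -0.3;0 0 0 0 0 0 -0.3;0 0 0 0 0 0 -0.3",
)

```text
clock: 9.35
position: [0.567, -0.009, 0.082]
ee_rot: [-0.048, 0.706, -0.048, -0.705]
contact_force: [-2.1, -0.7, 6.1]
width: 0.063
```

Request:
arm_command(
  series="0 0 0 0 0 0 0.5;0 0 0 0 0 0 0.8;0 0 0 0 0 0 1;0 0 0 0 0 0 1;0 0 0 0 0 0 1;-0.1 0 0 0 0 0 1;-0.2 0 0 0 0 0 1;-0.3 0 0 0 0 0 1;-0.3 0 0 0 0 0 1;-0.3 0 0 0 0 0 1;-0.3 0 0 0 0 0 1;0 0 0 0 0 0 1",
)

```text
clock: 10.35
position: [0.5703, -0.0093, 0.2377]
ee_rot: [-0.048, 0.71, -0.049, -0.701]
contact_force: [2.0, 0.5, 0.6]
width: 0.0854
```

```bash
python3 - <<'E'
from h import *
go(.4835,-.2843,.19,-.065)
sd=get_image("side")[:,:,::-1];im=get_image("top")[:,:,::-1]
cv2.imwrite("pics/s4.png",sd);cv2.imwrite("pics/t4.png",im)
cv2.imwrite("pics/p5.png",cv2.resize(sd[150:250,233:365],None,fx=6,fy=6,interpolation=2))
E
```

```text
turn [-0.0229 -0.0042 -0.0002] shift [0.477 2.8   0.688] t 10.35 q6 [-0.14  0.26  1.51 -0.    1.36  1.57] tcp [ 0.5703 -0.0093  0.2377] w 0.0854
```

View pics/p5.png

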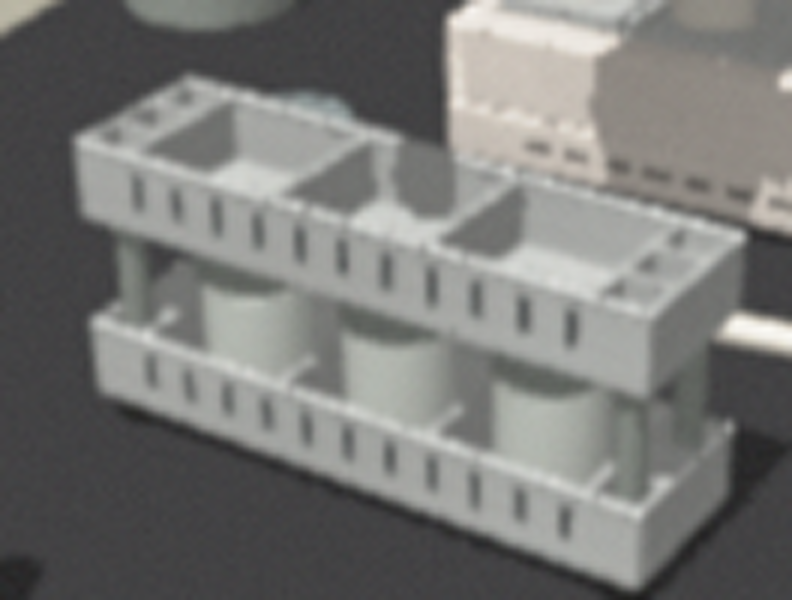

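```bash
python3 - <<'E'
from h import *
np.set_printoptions(precision=4,suppress=True)
f=lambda L:np.array([[233+a/6-.5,150+b/6-.5] for a,b in L])
M=np.array([[.118,.032,.116],[-.118,.032,.116],[-.118,-.032,.116],[.118,-.032,.116]]);uv=f([(75,140),(655,318),(747,237),(190,75)])
print(fit("side",M,uv,[.56,0,-.13]))
def m(p): P=M.copy();P[:,2]=p[3];return (proj("side",place(p[:3],P))-uv).ravel()
r=least_squares(m,[.565,0,-.13,.11],x_scale=[.01,.01,.05,.01]);print(r.x,r.fun.round(1))
E
```

```text
(array([ 0.5622, -0.0103, -0.133 ]), array([[ 0.3011,  0.3   ],
       [-0.3884, -0.2185],
       [-0.0454, -0.4136],
       [ 0.2088,  0.8088]]))
[ 0.5593 -0.0045 -0.1396  0.1196] [-0.1 -0.1 -0.3  0.   0.4 -0.3  0.1  0.4]
```

Request:
arm_command(
  series="0 0.1 0.02 -0.0115 0 0 1;0 0.2 0.05 -0.0115 0 0 1;0 0.3 0.07 0 0 0 1;0 0.3 0.08 0 0 0 1;0 0.3 0.08 0 0 0 1;0 0.3 0.08 0 0 0 1;0 0.3 0.08 0 0 0 1;0 0.3 0.08 0 0 0 1;0 0.3 0.08 0 0 0 1;0.1 0.22 0.04 0 0 0 1;0.17 0.1 0.02 0 0 0 1;0.2 0 0 0 0 0 1",
)

```text
clock: 11.45
position: [0.4789, -0.2782, 0.1822]
ee_rot: [0.024, -0.707, 0.025, 0.707]
contact_force: [0.9, 0.6, 0.2]
width: 0.0856
```

Request:
arm_command(
  series="0 0 0 0 0 0 1;0 0 0 0 0 0 1;0 0 0 0 0 0 1",
)

```text
clock: 11.7
position: [0.4798, -0.2751, 0.1833]
ee_rot: [0.023, -0.707, 0.023, 0.707]
contact_force: [-0.5, -0.0, 0.1]
width: 0.0854
```

```bash
python3 - <<'E'
from h import *
go(.4835,-.2843,.088,-.065)
E
```

```text
turn [0.0002 0.0001 0.0001] shift [ 0.953  0.09  -0.043] t 11.7 q6 [-0.65  0.27  1.63  0.    1.24  0.99] tcp [ 0.4798 -0.2751  0.1833] w 0.0854
```

Request:
arm_command(
  series="0 0.09 -0.043 0 0 0 1;0.1 0 0 0 0 0 1;0.2 0 0 0 0 0 1;0.2 0 0 0 0 0 1;0.2 0 0 0 0 0 1;0.15 0 0 0 0 0 1;0.1 0 0 0 0 0 1;0 0 0 0 0 0 1;0 0 0 0 0 0 0.5;0 0 0 0 0 0 0.2;0 0 0 0 0 0 0;0 0 0 0 0 0 -0.2",
  squeeze=30,
)

```text
clock: 12.7
position: [0.4842, -0.2853, 0.0896]
ee_rot: [-0.022, 0.707, -0.023, -0.706]
contact_force: [0.8, 0.8, 2.2]
width: 0.0415
```

Request:
arm_command(
  series="0 0 0 0 0 0 -0.4;0 0 0 0 0 0 -0.6;0 0 0 0 0 0 -0.6;0 0 0 0 0 0 -0.6;0 0 0 0 0 0 -0.6;0 0 0 0 0 0 -0.6",
)

```text
clock: 13.2
position: [0.4842, -0.2853, 0.0895]
ee_rot: [-0.022, 0.707, -0.023, -0.706]
contact_force: [-0.3, 0.6, 6.5]
width: 0.0414
```

Request:
arm_command(
  series="-0.05 0 0 0 0 0 -0.6;-0.1 0 0 0 0 0 -0.6;-0.15 0 0 0 0 0 -0.6;-0.2 0 0 0 0 0 -0.6;-0.2 0 0 0 0 0 -0.6;-0.2 0 0 0 0 0 -0.6;-0.1 0 0 0 0 0 -0.6;0 0 0 0 0 0 -0.6;0 0 0 0 0 0 -0.6",
)

```text
clock: 13.95
position: [0.4834, -0.2846, 0.1885]
ee_rot: [-0.023, 0.707, -0.023, -0.707]
contact_force: [-0.6, -0.4, -1.0]
width: 0.0412
```

```bash
python3 - <<'E'
from h import *
go(.502,.0,.19,-.137)
E
```

```text
turn [ 0.023  -0.0001 -0.0001] shift [-0.015 -2.845  0.204] t 13.95 q6 [-0.66  0.28  1.61 -0.    1.25  0.98] tcp [ 0.4834 -0.2846  0.1885] w 0.0412
```

Request:
arm_command(
  series="0 -0.06 0.005 0.0077 0 0 -0.6;0 -0.14 0.01 0.0077 0 0 -0.6;0 -0.22 0.02 0.0076 0 0 -0.6;0 -0.3 0.02 0 0 0 -0.6;0 -0.3 0.02 0 0 0 -0.6;0 -0.3 0.02 0 0 0 -0.6;0 -0.3 0.02 0 0 0 -0.6;0 -0.3 0.02 0 0 0 -0.6;0 -0.3 0.02 0 0 0 -0.6;0 -0.26 0.02 0 0 0 -0.6;0 -0.18 0.01 0 0 0 -0.6;0 -0.12 0.01 0 0 0 -0.6",
)

```text
clock: 14.95
position: [0.4992, -0.0044, 0.1867]
ee_rot: [0.048, -0.704, 0.048, 0.707]
contact_force: [-0.7, -0.5, -0.9]
width: 0.0412
```

Request:
arm_command(
  series="0 -0.06 0.005 0 0 0 -0.6;0 0 0 0 0 0 -0.6;0 0 0 0 0 0 -0.6;0 0 0 0 0 0 -0.6",
)

```text
clock: 15.28
position: [0.5008, -0.0016, 0.188]
ee_rot: [0.048, -0.705, 0.049, 0.706]
contact_force: [-0.1, -0.6, 0.2]
width: 0.0417
```

```bash
python3 - <<'E'
from h import *
go(.502,.0,.126,-.137)
im=get_image("top")[:,:,::-1];sd=get_image("side")[:,:,::-1]
cv2.imwrite("pics/p6.png",np.hstack([cv2.resize(im[130:250,265:345],None,fx=4,fy=4,interpolation=2),cv2.resize(sd[120:240,245:365],None,fx=4,fy=4,interpolation=2)]))
E
```

```text
turn [-0.0003  0.0001 -0.0003] shift [ 0.62  -0.018 -0.01 ] t 15.28 q6 [-0.14  0.19  1.73 -0.    1.22  1.57] tcp [ 0.5008 -0.0016  0.188 ] w 0.0417
```

View pics/p6.png

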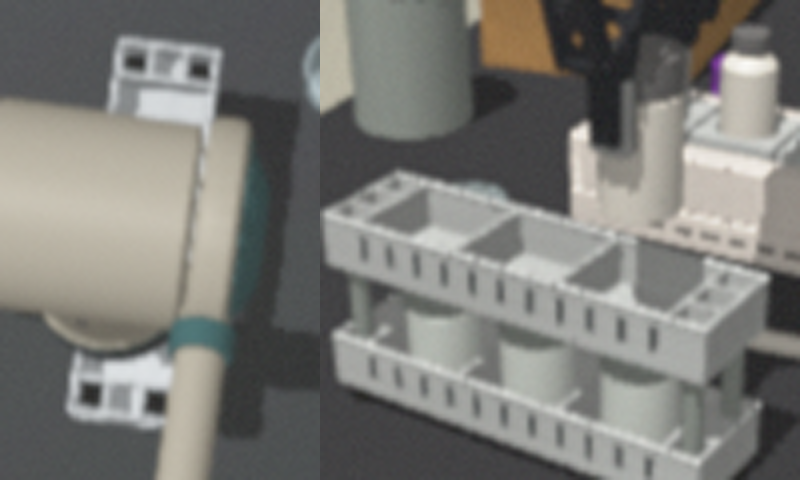

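The jar hangs upright over the near compartment (side crop about (640,190)), so I'll lower it.

Request:
arm_command(
  series="0 -0.015 -0.01 0 0 0 -0.6;0.1 0 0 0 0 0 -0.6;0.15 0 0 0 0 0 -0.6;0.15 0 0 0 0 0 -0.6;0.1 0 0 0 0 0 -0.6;0.06 0 0 0 0 0 -0.6;0.03 0 0 0 0 0 -0.6;0 0 0 0 0 0 -0.6;0 0 0 0 0 0 -0.6",
)

```text
clock: 16.13
position: [0.5024, 0.0007, 0.1296]
ee_rot: [-0.048, 0.706, -0.049, -0.705]
contact_force: [-0.7, 0.4, -0.4]
width: 0.041
```

Request:
arm_command(
  series="0.02 0 0 0 0 0 -0.6;0.02 0 0 0 0 0 -0.6;0.01 0 0 0 0 0 -0.6;0 0 0 0 0 0 -0.6;0 0 0 0 0 0 -0.6",
)

```text
clock: 16.55
position: [0.5022, 0.0007, 0.1245]
ee_rot: [-0.048, 0.706, -0.048, -0.705]
contact_force: [0.3, 0.5, 0.2]
width: 0.0414
```

Request:
arm_command(
  series="0.01 0 0 0 0 0 -0.6;0 0 0 0 0 0 -0.6;0 0 0 0 0 0 -0.6",
)

```text
clock: 16.8
position: [0.5022, 0.0008, 0.1244]
ee_rot: [-0.048, 0.706, -0.048, -0.705]
contact_force: [-1.5, -0.1, 6.3]
width: 0.0417
```

Request:
arm_command(
  series="0 0 0 0 0 0 -0.1;0 0 0 0 0 0 0.2;0 0 0 0 0 0 0.5;0 0 0 0 0 0 1;0 0 0 0 0 0 1;-0.1 0 0 0 0 0 1;-0.2 0 0 0 0 0 1;-0.3 0 0 0 0 0 1;-0.3 0 0 0 0 0 1;-0.2 0 0 0 0 0 1;0 0 0 0 0 0 1;0 0 0 0 0 0 1",
)

```text
clock: 17.8
position: [0.5028, 0.0007, 0.2349]
ee_rot: [-0.048, 0.707, -0.049, -0.704]
contact_force: [-1.0, 0.2, 0.0]
width: 0.0861
```

```bash
python3 - <<'E'
from h import *
go(.5481,-.2893,.21,-.065)
E
```

```text
turn [-0.0229 -0.0011 -0.0001] shift [ 0.249  2.864 -0.641] t 17.8 q6 [-0.14  0.16  1.65 -0.    1.33  1.57] tcp [0.5028 0.0007 0.2349] w 0.0861
```

Request:
arm_command(
  series="0 0.1 -0.02 -0.0115 0 0 1;0 0.2 -0.05 -0.0115 0 0 1;0 0.3 -0.07 0 0 0 1;0 0.3 -0.07 0 0 0 1;0 0.3 -0.07 0 0 0 1;0 0.3 -0.07 0 0 0 1;0 0.3 -0.07 0 0 0 1;0 0.3 -0.07 0 0 0 1;0 0.3 -0.07 0 0 0 1;0.05 0.24 -0.05 0 0 0 1;0.1 0.15 -0.02 0 0 0 1;0.1 0.07 -0.01 0 0 0 1",
)

```text
clock: 18.8
position: [0.5452, -0.2907, 0.206]
ee_rot: [0.024, -0.706, 0.023, 0.707]
contact_force: [-0.3, 0.6, -1.2]
width: 0.0855
```

Request:
arm_command(
  series="0 0 0 0 0 0 1;0 0 0 0 0 0 1;0 0 0 0 0 0 1",
)

```text
clock: 19.05
position: [0.5455, -0.2873, 0.208]
ee_rot: [0.023, -0.706, 0.022, 0.707]
contact_force: [-0.1, -0.9, -0.8]
width: 0.085
```

```bash
python3 - <<'E'
from h import *
go(.5481,-.2893,.088,-.065)
E
```

```text
turn [0.0004 0.0003 0.0005] shift [ 1.2    0.018 -0.027] t 19.05 q6 [-0.6   0.35  1.45  0.    1.34  1.04] tcp [ 0.5455 -0.2873  0.208 ] w 0.085
```

Request:
arm_command(
  series="0.1 0.018 -0.025 0 0 0 1;0.2 0 0 0 0 0 1;0.25 0 0 0 0 0 1;0.25 0 0 0 0 0 1;0.2 0 0 0 0 0 1;0.13 0 0 0 0 0 1;0.07 0 0 0 0 0 1;0 0 0 0 0 0 1;0 0 0 0 0 0 0.5;0 0 0 0 0 0 0.2;0 0 0 0 0 0 0;0 0 0 0 0 0 -0.2",
)

```text
clock: 20.05
position: [0.5489, -0.2913, 0.0895]
ee_rot: [-0.022, 0.707, -0.023, -0.706]
contact_force: [0.2, -0.3, -0.1]
width: 0.0386
```

Request:
arm_command(
  series="0 0 0 0 0 0 -0.4;0 0 0 0 0 0 -0.6;0 0 0 0 0 0 -0.6;0 0 0 0 0 0 -0.6;0 0 0 0 0 0 -0.6;0 0 0 0 0 0 -0.6",
)

```text
clock: 20.55
position: [0.549, -0.2913, 0.0896]
ee_rot: [-0.023, 0.707, -0.023, -0.706]
contact_force: [-1.1, 1.4, 5.1]
width: 0.0375
```

Request:
arm_command(
  series="-0.05 0 0 0 0 0 -0.6;-0.1 0 0 0 0 0 -0.6;-0.15 0 0 0 0 0 -0.6;-0.2 0 0 0 0 0 -0.6;-0.2 0 0 0 0 0 -0.6;-0.2 0 0 0 0 0 -0.6;-0.1 0 0 0 0 0 -0.6;0 0 0 0 0 0 -0.6;0 0 0 0 0 0 -0.6",
)

```text
clock: 21.3
position: [0.5482, -0.2909, 0.1885]
ee_rot: [-0.023, 0.707, -0.023, -0.707]
contact_force: [0.4, -0.3, -1.6]
width: 0.0373
```

```bash
python3 - <<'E'
from h import *
go(.5655,-.0088,.19,-.137)
E
```

```text
turn [ 0.023  -0.0001 -0.0001] shift [-0.015 -2.818  0.213] t 21.3 q6 [-0.6   0.37  1.47 -0.    1.3   1.04] tcp [ 0.5482 -0.2909  0.1885] w 0.0373
```

Request:
arm_command(
  series="0 -0.06 0.005 0.0077 0 0 -0.6;0 -0.14 0.01 0.0077 0 0 -0.6;0 -0.22 0.02 0.0076 0 0 -0.6;0 -0.3 0.02 0 0 0 -0.6;0 -0.3 0.02 0 0 0 -0.6;0 -0.3 0.02 0 0 0 -0.6;0 -0.3 0.02 0 0 0 -0.6;0 -0.3 0.02 0 0 0 -0.6;0 -0.3 0.02 0 0 0 -0.6;0 -0.26 0.02 0 0 0 -0.6;0 -0.18 0.01 0 0 0 -0.6;0 -0.1 0.01 0 0 0 -0.6",
)

```text
clock: 22.3
position: [0.5638, -0.0123, 0.1865]
ee_rot: [0.048, -0.704, 0.047, 0.707]
contact_force: [-0.3, 1.1, -0.9]
width: 0.0371
```

Request:
arm_command(
  series="0 -0.06 0.005 0 0 0 -0.6;0 0 0 0 0 0 -0.6;0 0 0 0 0 0 -0.6;0 0 0 0 0 0 -0.6",
)

```text
clock: 22.63
position: [0.5653, -0.0099, 0.188]
ee_rot: [0.048, -0.705, 0.049, 0.706]
contact_force: [-0.1, -0.0, -0.6]
width: 0.0372
```

```bash
python3 - <<'E'
from h import *
go(.5655,-.0088,.1245,-.137)
im=get_image("top")[:,:,::-1];sd=get_image("side")[:,:,::-1]
cv2.imwrite("pics/p7.png",np.hstack([cv2.resize(im[130:250,265:345],None,fx=4,fy=4,interpolation=2),cv2.resize(sd[120:240,245:365],None,fx=4,fy=4,interpolation=2)]))
E
```

```text
turn [-0.0003  0.0001 -0.0003] shift [ 0.635 -0.012 -0.001] t 22.63 q6 [-0.14  0.29  1.6  -0.    1.26  1.57] tcp [ 0.5653 -0.0099  0.188 ] w 0.0372
```

View pics/p7.png

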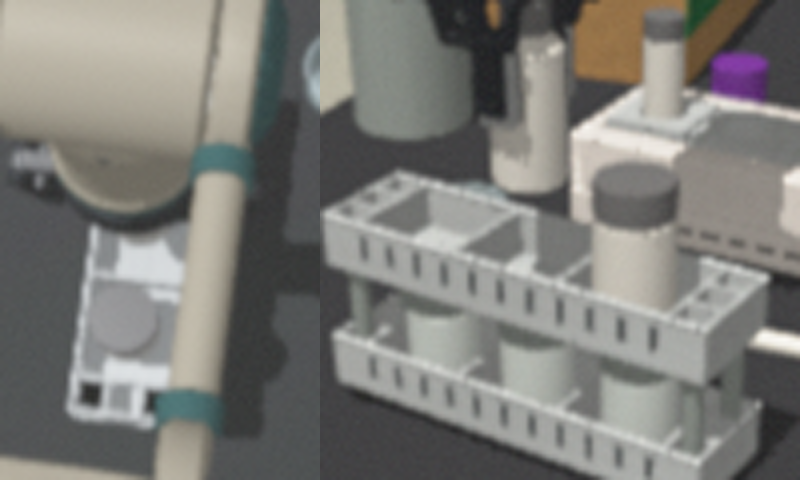

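The jar stands upright in the near compartment (side crop lid about (635,195)), and the bottle hangs over the middle one. I'll lower the bottle.

Request:
arm_command(
  series="0 -0.012 0 0 0 0 -0.6;0.1 0 0 0 0 0 -0.6;0.15 0 0 0 0 0 -0.6;0.15 0 0 0 0 0 -0.6;0.1 0 0 0 0 0 -0.6;0.06 0 0 0 0 0 -0.6;0.03 0 0 0 0 0 -0.6;0.02 0 0 0 0 0 -0.6;0.01 0 0 0 0 0 -0.6;0 0 0 0 0 0 -0.6;0 0 0 0 0 0 -0.6",
)

```text
clock: 23.65
position: [0.566, -0.0077, 0.1269]
ee_rot: [-0.048, 0.706, -0.048, -0.705]
contact_force: [0.4, -0.2, -0.6]
width: 0.0372
```

Request:
arm_command(
  series="0.01 0 0 0 0 0 -0.6;0 0 0 0 0 0 -0.6;0 0 0 0 0 0 -0.6",
)

```text
clock: 23.9
position: [0.5656, -0.0076, 0.1255]
ee_rot: [-0.048, 0.706, -0.048, -0.705]
contact_force: [-0.4, -0.2, -1.5]
width: 0.0373
```

Request:
arm_command(
  series="0.01 0 0 0 0 0 -0.6;0.01 0 0 0 0 0 -0.6;0 0 0 0 0 0 -0.6;0 0 0 0 0 0 -0.6",
)

```text
clock: 24.23
position: [0.5658, -0.0076, 0.1246]
ee_rot: [-0.048, 0.706, -0.048, -0.705]
contact_force: [-2.2, 0.6, 5.0]
width: 0.0374
```

Contact, so I'll release and go for the tube.

Request:
arm_command(
  series="0 0 0 0 0 0 -0.1;0 0 0 0 0 0 0.2;0 0 0 0 0 0 0.5;0 0 0 0 0 0 1;0 0 0 0 0 0 1;-0.1 0 0 0 0 0 1;-0.2 0 0 0 0 0 1;-0.3 0 0 0 0 0 1;-0.3 0 0 0 0 0 1;-0.2 0 0 0 0 0 1;0 0 0 0 0 0 1;0 0 0 0 0 0 1",
)

```text
clock: 25.23
position: [0.5663, -0.0077, 0.2352]
ee_rot: [-0.048, 0.707, -0.049, -0.704]
contact_force: [-0.1, 0.4, 0.2]
width: 0.0857
```

```bash
python3 - <<'E'
from h import *
go(.6118,-.2927,.21,-.065)
E
```

```text
turn [-0.023  -0.0012 -0.0001] shift [ 0.252  2.815 -0.64 ] t 25.23 q6 [-0.14  0.26  1.52 -0.    1.36  1.57] tcp [ 0.5663 -0.0077  0.2352] w 0.0857
```

Request:
arm_command(
  series="0 0.1 -0.02 -0.0115 0 0 1;0 0.2 -0.05 -0.0115 0 0 1;0 0.3 -0.07 0 0 0 1;0 0.3 -0.07 0 0 0 1;0 0.3 -0.07 0 0 0 1;0 0.3 -0.07 0 0 0 1;0 0.3 -0.07 0 0 0 1;0 0.3 -0.07 0 0 0 1;0 0.28 -0.07 0 0 0 1;0.05 0.22 -0.05 0 0 0 1;0.1 0.15 -0.02 0 0 0 1;0.1 0.06 -0.01 0 0 0 1",
)

```text
clock: 26.23
position: [0.609, -0.2944, 0.2059]
ee_rot: [0.024, -0.706, 0.024, 0.707]
contact_force: [-0.4, -0.5, -0.5]
width: 0.0858
```

Request:
arm_command(
  series="0 0 0 0 0 0 1;0 0 0 0 0 0 1;0 0 0 0 0 0 1",
)

```text
clock: 26.48
position: [0.6094, -0.2907, 0.208]
ee_rot: [0.023, -0.706, 0.022, 0.707]
contact_force: [0.1, 1.2, 0.3]
width: 0.0856
```

```bash
python3 - <<'E'
from h import *
go(.6118,-.2927,.088,-.065)
E
```

```text
turn [0.0004 0.0003 0.0004] shift [ 1.2    0.019 -0.025] t 26.48 q6 [-0.55  0.44  1.31  0.    1.39  1.09] tcp [ 0.6094 -0.2907  0.208 ] w 0.0856
```

Request:
arm_command(
  series="0.1 0.018 -0.025 0 0 0 1;0.2 0 0 0 0 0 1;0.25 0 0 0 0 0 1;0.25 0 0 0 0 0 1;0.2 0 0 0 0 0 1;0.13 0 0 0 0 0 1;0.07 0 0 0 0 0 1;0 0 0 0 0 0 1;0 0 0 0 0 0 0.5;0 0 0 0 0 0 0.2;0 0 0 0 0 0 0;0 0 0 0 0 0 -0.2",
)

```text
clock: 27.48
position: [0.6127, -0.2947, 0.0896]
ee_rot: [-0.022, 0.707, -0.023, -0.706]
contact_force: [-0.3, -0.1, 0.3]
width: 0.0389
```

Request:
arm_command(
  series="0 0 0 0 0 0 -0.4;0 0 0 0 0 0 -0.6;0 0 0 0 0 0 -0.8;0 0 0 0 0 0 -0.8;0 0 0 0 0 0 -0.8;0 0 0 0 0 0 -0.8;0 0 0 0 0 0 -0.8",
)

```text
clock: 28.07
position: [0.6126, -0.2946, 0.0894]
ee_rot: [-0.023, 0.707, -0.023, -0.706]
contact_force: [-0.5, 0.8, 5.9]
width: 0.0275
```

Request:
arm_command(
  series="-0.05 0 0 0 0 0 -0.8;-0.1 0 0 0 0 0 -0.8;-0.15 0 0 0 0 0 -0.8;-0.2 0 0 0 0 0 -0.8;-0.2 0 0 0 0 0 -0.8;-0.2 0 0 0 0 0 -0.8;-0.1 0 0 0 0 0 -0.8;0 0 0 0 0 0 -0.8;0 0 0 0 0 0 -0.8",
)

```text
clock: 28.82
position: [0.612, -0.2943, 0.1885]
ee_rot: [-0.023, 0.707, -0.023, -0.707]
contact_force: [-0.5, 0.8, -0.5]
width: 0.0273
```

```bash
python3 - <<'E'
from h import *
go(.629,-.0175,.19,-.137)
E
```

```text
turn [ 0.023  -0.0001 -0.0001] shift [-0.015 -2.765  0.209] t 28.82 q6 [-0.55  0.46  1.33 -0.    1.35  1.09] tcp [ 0.612  -0.2943  0.1885] w 0.0273
```

Request:
arm_command(
  series="0 -0.06 0.005 0.0077 0 0 -0.8;0 -0.14 0.01 0.0077 0 0 -0.8;0 -0.22 0.02 0.0076 0 0 -0.8;0 -0.28 0.02 0 0 0 -0.8;0 -0.29 0.02 0 0 0 -0.8;0 -0.29 0.02 0 0 0 -0.8;0 -0.29 0.02 0 0 0 -0.8;0 -0.29 0.02 0 0 0 -0.8;0 -0.29 0.02 0 0 0 -0.8;0 -0.26 0.02 0 0 0 -0.8;0 -0.18 0.01 0 0 0 -0.8;0 -0.1 0.01 0 0 0 -0.8",
)

```text
clock: 29.82
position: [0.6267, -0.0224, 0.1863]
ee_rot: [0.048, -0.704, 0.047, 0.707]
contact_force: [-0.8, 0.1, -0.6]
width: 0.0271
```

Request:
arm_command(
  series="0 -0.06 0.005 0 0 0 -0.8;0 0 0 0 0 0 -0.8;0 0 0 0 0 0 -0.8;0 0 0 0 0 0 -0.8",
)

```text
clock: 30.15
position: [0.6281, -0.0203, 0.1879]
ee_rot: [0.049, -0.705, 0.049, 0.706]
contact_force: [-0.3, 0.7, 0.1]
width: 0.0273
```

```bash
python3 - <<'E'
from h import *
go(.629,-.0175,.1245,-.137)
im=get_image("top")[:,:,::-1];sd=get_image("side")[:,:,::-1]
cv2.imwrite("pics/p8.png",np.hstack([cv2.resize(im[130:250,265:345],None,fx=4,fy=4,interpolation=2),cv2.resize(sd[120:240,245:365],None,fx=4,fy=4,interpolation=2)]))
E
```

```text
turn [-0.0004  0.0001 -0.0003] shift [ 0.634 -0.029 -0.005] t 30.15 q6 [-0.14  0.38  1.46 -0.    1.31  1.57] tcp [ 0.6281 -0.0203  0.1879] w 0.0273
```

View pics/p8.png

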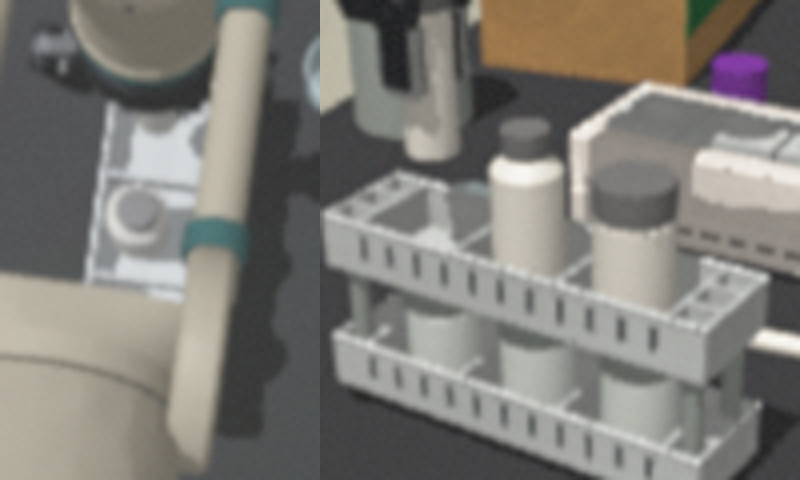

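The bottle and jar stand upright in the middle and near compartments, and the tube is over the far one. I'll lower the tube.

Request:
arm_command(
  series="0 -0.02 0 0 0 0 -0.8;0.1 0 0 0 0 0 -0.8;0.15 0 0 0 0 0 -0.8;0.15 0 0 0 0 0 -0.8;0.1 0 0 0 0 0 -0.8;0.06 0 0 0 0 0 -0.8;0.03 0 0 0 0 0 -0.8;0.02 0 0 0 0 0 -0.8;0.02 0 0 0 0 0 -0.8;0 0 0 0 0 0 -0.8;0 0 0 0 0 0 -0.8",
)

```text
clock: 31.17
position: [0.6288, -0.0171, 0.1258]
ee_rot: [-0.048, 0.706, -0.048, -0.705]
contact_force: [0.4, -0.4, -1.0]
width: 0.0272
```

Request:
arm_command(
  series="0.01 0 0 0 0 0 -0.8;0 0 0 0 0 0 -0.8;0 0 0 0 0 0 -0.8",
)

```text
clock: 31.42
position: [0.6286, -0.0171, 0.1245]
ee_rot: [-0.048, 0.706, -0.048, -0.705]
contact_force: [-0.7, 0.2, -0.1]
width: 0.0273
```

Request:
arm_command(
  series="0.01 0 0 0 0 0 -0.8;0 0 0 0 0 0 -0.8;0 0 0 0 0 0 -0.8",
)

```text
clock: 31.67
position: [0.6288, -0.0171, 0.1243]
ee_rot: [-0.048, 0.706, -0.048, -0.705]
contact_force: [-2.6, 0.1, 4.3]
width: 0.0269
```

Contact. I'll release, rise and back off so the top camera can see.

Request:
arm_command(
  series="0 0 0 0 0 0 -0.3;0 0 0 0 0 0 0;0 0 0 0 0 0 0.4;0 0 0 0 0 0 1;0 0 0 0 0 0 1;0 0 0 0 0 0 1;-0.1 0 0 0 0 0 1;-0.2 0 0 0 0 0 1;-0.3 0 0 0 0 0 1;-0.3 0 0 0 0 0 1;-0.3 0 0 0 0 0 1;0 0 0 0 0 0 1",
)

```text
clock: 32.67
position: [0.632, -0.0176, 0.2513]
ee_rot: [-0.048, 0.71, -0.049, -0.701]
contact_force: [0.6, 0.4, 0.8]
width: 0.0853
```

Request:
arm_command(
  series="0 0.2 0 0 0 0 1;0 0.3 0 0 0 0 1;0 0.3 0 0 0 0 1;0 0.3 0 0 0 0 1;0 0.3 0 0 0 0 1;0 0.3 0 0 0 0 1;0 0.3 0 0 0 0 1;0 0.3 0 0 0 0 1;0 0.2 0 0 0 0 1;0 0.1 0 0 0 0 1;0 0 0 0 0 0 1;0 0 0 0 0 0 1",
)

```text
clock: 33.67
position: [0.5929, -0.2742, 0.2433]
ee_rot: [-0.049, 0.705, -0.048, -0.705]
contact_force: [-0.7, 0.0, -0.6]
width: 0.0852
```

```bash
python3 - <<'E'
from h import *
s=manip.get_state();print(s["clock"],s["position"],s["contact_force"])
im=get_image("top")[:,:,::-1];sd=get_image("side")[:,:,::-1]
cv2.imwrite("pics/p9.png",np.hstack([cv2.resize(im[130:250,265:345],None,fx=4,fy=4,interpolation=2),cv2.resize(sd[120:240,245:365],None,fx=4,fy=4,interpolation=2)]))
E
```

```text
33.6667 [ 0.59290916 -0.2741546   0.24331822] [-0.66999194  0.02985926 -0.59635952]
```

View pics/p9.png

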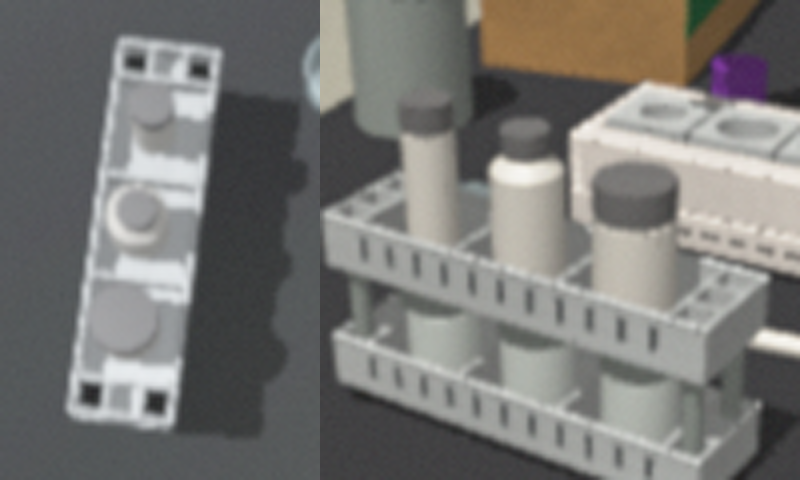

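All three stand upright; top-crop caps are tube (151,106), bottle (137,212), jar (124,322). Now a quick numeric check against the tolerances.

```bash
python3 - <<'E'
from h import *
np.set_printoptions(precision=4,suppress=True)
f=lambda L:np.array([[265+a/4-.5,130+b/4-.5] for a,b in L])
p,r=fit("top",holes(.112),f([(134,62),(201,68),(155,402),(90,394)]),[.56,0,-.13]);print("tier",p,abs(r).max())
c,s=np.cos(p[2]),np.sin(p[2])
for n,q,z in(("tube",(151,106),.184),("bottle",(137,212),.182),("jar",(124,322),.17)):
    d=back("top",f([q]),z)[0,:2]-p[:2];print(n,c*d[0]+s*d[1],-s*d[0]+c*d[1])
E
```

```text
tier [ 0.5648 -0.0093 -0.1363] 0.3909844050146205
tube 0.06261326079044416 0.002987844763914833
bottle -0.000884289722449931 0.0028991685421180485
jar -0.06491714783850729 0.002448408638789701
```

All within tolerance, with the tier at (0.5648, -0.0093) against a bottom tier at about (0.565, -0.0077). I'm handing in.

```bash
python3 -c "
from rig import ticket
print(ticket.sign_off())"
```

```text
the job is handed in; nothing more can be done
None
```

The upper tier is on the bottom tier and released. The jar, bottle and tube stand in its near, middle and far compartments, the same order as in the heater. I handed the job in at about 34 s; sign-off gives no verdict.

**Last checks, from the top camera:**
- **Tier:** within about 2 mm of the bottom tier's measured centre, and the yaw agrees to within about 0.003 rad.
- **Samples:** each within about 3 mm of its compartment's middle. All three look upright in both pictures.
- **Gripper:** open and clear of everything.

**One disagreement:** after the tier was seated, a side-camera fit with free height put its rim at 119.6 mm instead of 116 mm. I took this as camera error. Contact came at the expected gripper height (feet about 16 mm above the bench), and each sample met its compartment floor within about 1 mm of where it should.

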